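# Log the sample rack with the clamped scanner

## Task

Pull the drawer of the bench unit fully out by its handle, so that the rack of tubes in it stands in front of the scanner. Then squeeze the scanner's trigger fully in, hold it for about half a second and let it spring back, leaving the drawer out. Do not knock over or shift the loose things standing around.

Things in the scene. Friction and masses are not known exactly. Their poses are not given: they have to be found in the camera images.
- unit: white bench drawer unit, fixed to the table, 260 deep (x) x 200 wide (y) x 135 mm high. Origin on the table under the middle of its front face; own x points into the unit (to its back), y to its left, z up.
- drawer_handle (a point): middle of the steel bar handle on the drawer's grey front. The bar is 12 mm in diameter and 90 mm long, along the unit's y, 100 mm above the table; its centre line stands 45 mm off the drawer's front, with free space between. The point moves with the drawer; its axes are the unit's.
- drawer (a joint): how far the drawer is out, in m: 0 shut, 0.14 fully open at its stop. It slides along the unit's -x, carries a rack of red-capped tubes (tops 100 mm above the table) with a bar-code label on its right side, takes about 2 N and stays where it is left.
- scanner: pistol-shaped scanner clamped on its side on a low stand, fixed to the table to the right of the drawer's path. Origin on the table under the middle of the stand; own y points along its nose (towards the drawer), its handle sticks out level along -x. Head 60 (x) x 125 (y) x 60 mm high, its centre 85 mm above the table; stand plate 110 x 130 mm, 12 mm thick, not under the handle.
- grip_mid (a point): centre of the scanner's fixed black handle, beside the trigger, 85 mm above the table. The handle runs along the scanner's x for 125 mm (from the head's face, x = -25 mm, to x = -150 mm; this point at x = -84, y = -18 mm), is 28 mm wide along the scanner's y and 30 mm high. Axes are the scanner's.
- trigger_pad (a point): point to press on the outer face of the grey trigger paddle, 48 mm from its hinge, 85 mm above the table; it moves with the trigger. The paddle is 70 mm long, 8 mm thick and 24 mm high, on the nose side (+y) of the handle. Handle and paddle together measure about 55 mm across here with the trigger free and 42 mm with it fully in.
- trigger_hinge (a point): the trigger's upright hinge axis, next to the scanner's head (scanner x = -36, y = 6 mm), 85 mm above the table.
- trigger (a joint): trigger angle in rad: 0 free (sprung out), 0.28 fully squeezed against its stop; pressing the paddle towards the handle increases it. A spring returns it; fully in takes about 8 N at trigger_pad.
- tube_rack: loose white rack of 15 yellow-capped tubes, 74 x 118 mm, 83 mm high, standing on the table left of the drawer unit. Not part of the job; origin at the middle of its underside.
- wash_bottle: loose white bottle, 60 mm across, 150 mm high, standing beside the drawer unit behind the scanner. Not part of the job; origin at the middle of its underside.
- tip_bin: loose open blue bin, 130 x 100 mm, 55 mm high, to the right of the scanner. Not part of the job; origin at the middle of its underside.
- label_roll: loose roll of labels lying flat, 80 mm across, 30 mm high, with a 40 mm hole, to one side of the table. Not part of the job; origin at the middle of its underside.
- cap_pot: loose low steel pot with a lid, 50 mm across, 42 mm high, to the right of the scanner's handle. Not part of the job; origin at the middle of its underside.
- sample_jar: loose jar, 56 mm across, 65 mm high, to one side of the table. Not part of the job; origin at the middle of its underside.

How it is judged (in metres and radians):
On the way, in this order (a step that is already met when the one before it is completed fails the run):
1. the drawer is fully out (value of joint drawer above 0.122 m), for 0.2 s.
2. with the drawer out, the trigger is squeezed fully in and held (value of joint drawer above 0.122 m and value of joint trigger above 0.22 rad), for 0.3 s.
At the end, for the whole second after the job is handed in: The drawer is still out (at least 122 of its 140 mm) and the trigger, after having been squeezed to at least 0.22 of its 0.28 rad for 0.3 s with the drawer out, has sprung back to under 0.04 rad (value of joint drawer above 0.122 m and value of joint trigger below 0.04 rad); the robot touches nothing.
It fails at once if a loose bystander is shifted by more than 30 mm or tipped by more than 0.4 rad (distance of any of tube_rack, wash_bottle, tip_bin, label_roll, cap_pot, sample_jar from where it was at the start of the episode above 0.03 m or angle between any of tube_rack, wash_bottle, tip_bin, label_roll, cap_pot, sample_jar's own z axis and vertical above 0.4 rad).
It also fails if it takes over 54 s, if anything falls off the work surface, if the arm or the gripper's body presses on something with over 40 N, if the wrist force passes 120 N, or if a joint passes its speed limit or range.

## Robot

A 7-joint arm with a two-finger parallel gripper is mounted at the origin on the work surface. World frame = base frame: x ahead of the robot, y to its left, z up, the work surface at z = 0. Lengths are in m, angles in degrees, forces in N, time in s.
With the tool pointing down it reaches from about 0.4 to 0.9 m from the base axis. Payload 5.6 kg.
Tool frame: the origin (TCP) lies between the finger pads; the fingertips stand tips_ahead ahead of it and the grasp point (between the pads) lies 2 mm behind it (tips_ahead is the distance from the TCP to the fingertips, in m); z points along the fingers, y is the line along which they close (so a half turn about z gives the same grasp; the last joint's range is limited). The gripper opens to 92 mm and grips with 3 to 60 N. Pads are 20 mm wide; open, the fingers measure 128 mm over their backs; the gripper's body (75 mm by 189 mm) begins 69 mm behind the grasp point.
Start: joints at [-77.292, 26.786, -0.665, 91.828, 0.344, 61.387, -3.226], TCP at [0.17, 0.627, 0.232] pointing down, gripper open.
Joint ranges: [-144.91, 144.91], [-17.63, 115.5], [-89.93, 88.59], [15.96, 139.68], [-74.01, 254.01], [8.47, 105.57], [-167.45, 167.45]. Speed limits (degrees/s): [147.25, 147.25, 180, 180, 180, 180, 180].

## Interface

Orientations are given as [roll, pitch, yaw] about the fixed x, y, z axes, in that order (R = Rz(yaw) Ry(pitch) Rx(roll)).
In Python, from workcell import state, get_image, camera_info, finish_job, tips_ahead gives the robot as it stands.
- The arm moves only by the tool send_rows, never from a script. Its arguments are lists of equal length, an entry for each row: "linear": the shift along the tool's x, y, z in units of 0.2 m (1.0 is 0.2 m), a list of three; "roll": the turn about the tool's z in units of pi rad (1.0 is pi rad). A call has 1 to 20 rows; each row is the pose to reach, as a shift and turn from the pose commanded when the call began, along the tool's axes at that moment, turning the shorter way round; what a row does not reach only later rows make up. A row lasts 1/12 s, in which the tool goes at most 41.7 mm and 7.16 degrees, less where a joint would pass 70% of its speed; a pose out of reach is approached as far as the arm can. A call with a number of a shift or a turn outside -1 to 1 is refused whole. A call with a gripper value outside its range is refused whole. "claw" is the closure, from 0 (fully open) to 1 (shut), set as the call begins (left out, the last holds). The fingers move at their own pace and stop on an object; "grip_force" is the grip in N (left out, the last holds). Time passes only in rows, so rows that repeat a pose let the fingers close. It gives the time, the measured TCP pose, the force, the opening and the grip force at its end, in the units of the state.
- state(): the state, without advancing time (a new reading comes with each control period).
- get_image(name): name is "scene" or "side" or "wrist"; returns the picture (420x560x3 uint8, red, green, blue); there is no depth.
- camera_info(name): a dict with "fovy" (degrees; the focal length in pixels is half the picture's height over the tangent of half this angle, whatever the lens; pixels are square), "cx", "cy" (the principal point, pixels), "dist_coeffs" ([k1, k2, p1, p2, k3] as OpenCV has them; the pictures are not rectified), "extrinsics" (4x4, takes a point from world to camera coordinates). Camera axes: x right, y down, z forward; pixel columns grow to the right and rows downward; lengths in m; the calibration is good to about 2 mm. A picture is of the moment at which its call begins: read the wrist's pose just before it. camera_info takes no time and is no camera call; for the wrist camera it gives the pose at the moment of the call.
- finish_job(): hands the job in; it is judged then, once.
The state is a dict: "t": time; "joint_pos": joint angles; "joint_vel": joint speeds; "effort": joint torques, N m; "tcp_pos": TCP position; "tool_rot": TCP orientation; "ft_force": force on the tool from outside, world axes, zero at the start; "torque": the same for the moment, N m; "width": opening from 0.0 (shut) to 1.0 (fully open); "grasp_force": force on a finger pad.
Only numpy, scipy, OpenCV 4.12 (cv2) and the standard library are available. Lean on these libraries where they do the work, as an engineer would, in place of code of your own. Each camera call takes 0.05 s, during which the arm holds its last target. There are 200 camera calls.

## Working session

There is one attempt and no reset: what is moved stays moved. The work goes in short steps, Python scripts to look and compute and a tool call to move; the robot and the scene stay as the last step left them, time stands still between calls to the robot, and variables do not carry over. Pictures are saved under pics/ and viewed, at most 10 in all, crops included, and the job is handed in when it is done.

Besides the shell and the picture viewer there is one more tool, called after "Emit:" as a command line: name --pt "numbers of a row" for each row, then --argument value for the rest. send_rows: Moves the arm, as the interface text tells. Its arguments: {"type":"object","properties":{"linear":{"type":"array"},"roll":{"type":"array"},"claw":{"type":"number"},"grip_force":{"type":"number"}},"required":["linear","roll"]}

```bash
mkdir -p pics; ls
python3 - <<'E'
from workcell import *
import cv2, numpy as np
s=state(); print(s); print(tips_ahead)
for n in ["scene","side","wrist"]:
    ci=camera_info(n); print(n,{k:np.round(v,4).tolist() for k,v in ci.items()})
    if n!="wrist":
        cv2.imwrite(f"pics/{n}0.png",cv2.cvtColor(get_image(n),cv2.COLOR_RGB2BGR))
E
```

```text
pics
{'t': 0.0, 'joint_pos': array([-77.28992916,  26.83378134,  -0.66372494,  91.88065052,
         0.34248242,  61.38542469,  -3.22652371]), 'joint_vel': array([ 0.00232075,  0.03183154,  0.10906139,  0.06703473, -0.01061814,
       -0.02210132, -0.04237527]), 'effort': array([ 8.80792527e-05, -5.20577037e+01, -1.21635437e-02, -2.43741918e+01,
       -5.65112242e-02,  1.74513215e-02,  1.82831109e-04]), 'tcp_pos': array([0.17006398, 0.62679357, 0.23066738]), 'tool_rot': array([-1.79902319e+02,  6.27616489e-03,  1.64820205e+02]), 'ft_force': array([-0.19721894, -0.91853024,  0.3123444 ]), 'torque': array([-0.00447156,  0.00941745,  0.01834136]), 'grasp_force': 0.0, 'width': 0.9955960058917527}
0.017
scene {'fovy': 49.1796, 'cx': 280.8224, 'cy': 212.9309, 'dist_coeffs': [-0.1587, 0.0, 0.0, 0.0, 0.0], 'extrinsics': [[0.3653, 0.9309, 0.0093, -0.1127], [0.5266, -0.1983, -0.8267, -0.2185], [-0.7677, 0.3069, -0.5626, 1.8807], [0.0, 0.0, 0.0, 1.0]]}
side {'fovy': 56.6722, 'cx': 284.7951, 'cy': 207.2498, 'dist_coeffs': [-0.0535, 0.0, 0.0, 0.0, 0.0], 'extrinsics': [[0.7776, -0.6284, 0.0203, -0.4945], [-0.3442, -0.4525, -0.8227, 0.2306], [0.5262, 0.6328, -0.5681, 0.8595], [0.0, 0.0, 0.0, 1.0]]}
wrist {'fovy': 58.4096, 'cx': 279.0553, 'cy': 210.9615, 'dist_coeffs': [-0.1031, 0.0, 0.0, 0.0, 0.0], 'extrinsics': [[0.262, 0.9651, -0.0018, -0.6485], [0.937, -0.2539, 0.2398, -0.0259], [0.231, -0.0645, -0.9708, 0.3887], [0.0, 0.0, 0.0, 1.0]]}
```

View pics/scene0.png

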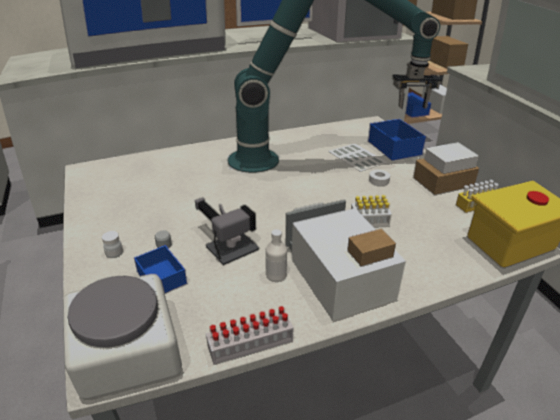

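View pics/side0.png

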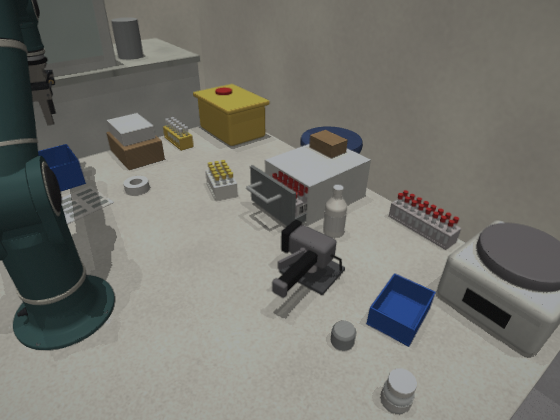

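Run:
```python
import cv2
a=cv2.imread("pics/side0.png")[148:298,205:405]; cv2.imwrite("pics/side0c.png",cv2.resize(a,(800,600),interpolation=cv2.INTER_CUBIC))
a=cv2.imread("pics/scene0.png")[185:335,190:390]; cv2.imwrite("pics/scene0c.png",cv2.resize(a,(800,600),interpolation=cv2.INTER_CUBIC))
```

```text
(no output)
```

View pics/side0c.png

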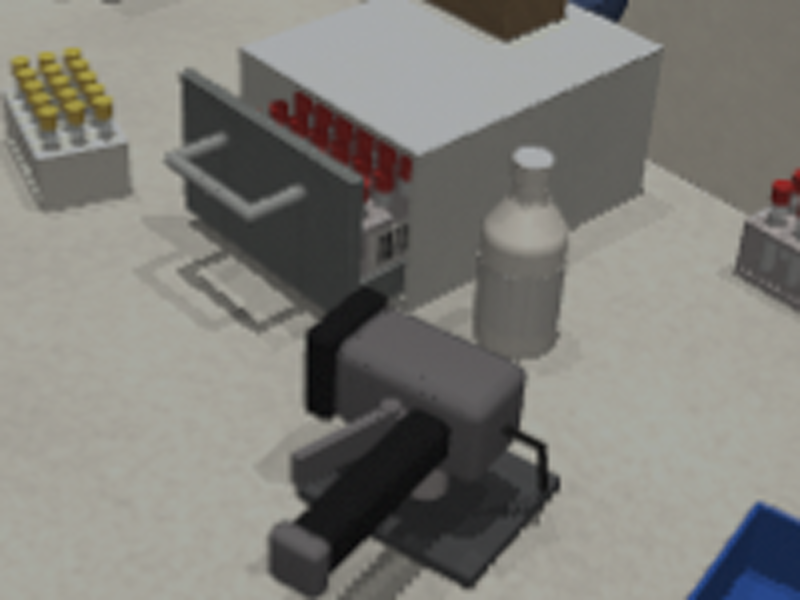

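View pics/scene0c.png

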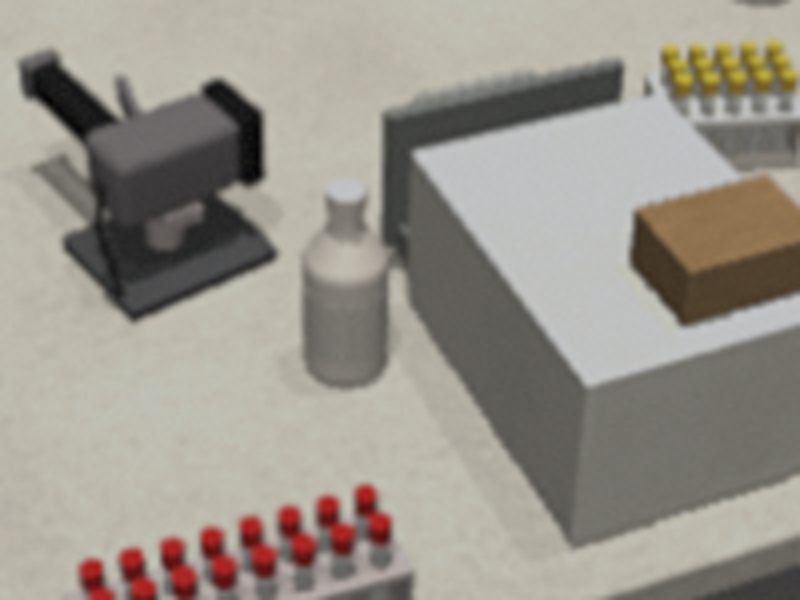

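```bash
cat > h.py <<'E'
import numpy as np, cv2
from workcell import *
from scipy.optimize import least_squares
off={"side":(205,148),"scene":(190,185)}
def proj(n,P):
    c=camera_info(n);f=210/np.tan(np.radians(c["fovy"]/2));E=np.array(c["extrinsics"])
    K=np.array([[f,0,c["cx"]],[0,f,c["cy"]],[0,0,1.]])
    return cv2.projectPoints(np.array(P,float).reshape(-1,3),cv2.Rodrigues(E[:3,:3])[0],E[:3,3],K,np.array(c["dist_coeffs"]))[0][:,0]
def ray(n,uv,z):
    c=camera_info(n);f=210/np.tan(np.radians(c["fovy"]/2));E=np.array(c["extrinsics"])
    K=np.array([[f,0,c["cx"]],[0,f,c["cy"]],[0,0,1.]])
    q=cv2.undistortPoints(np.array([[uv]],float),K,np.array(c["dist_coeffs"]))[0,0]
    d=E[:3,:3].T@np.r_[q,1];o=-E[:3,:3].T@E[:3,3];return o+d*(z-o[2])/d[2]
def full(n,uv): return np.array(uv)/4+np.array(off[n])-.375
def W(p,L):
    c,s=np.cos(p[2]),np.sin(p[2]);L=np.array(L,float)
    return np.c_[p[0]+c*L[:,0]-s*L[:,1],p[1]+s*L[:,0]+c*L[:,1],L[:,2]]
def fit(obs,p0):
    def r(p): return np.concatenate([(proj(n,W(p,[o[0] for o in ol]))-np.array([full(n,o[1]) for o in ol])).ravel() for n,ol in obs.items()])
    s=least_squares(r,p0,loss="soft_l1");print(np.round(s.x[:2],4),np.degrees(s.x[2]).round(2));print(r(s.x).reshape(-1,2).round(1).tolist());return s.x
E
cat > m.py <<'E'
from h import *
a,b=.1,.26
u=fit({"side":[((0,a,.135),(242,50)),((0,-a,.135),(417,155)),((b,-a,.135),(662,47)),((0,-a,0),(408,308))],
 "scene":[((0,-a,.135),(413,152)),((0,a,.135),(650,97)),((b,-a,.135),(588,385)),((b,-a,0),(575,545)),((0,-a,0),(412,300))]},[.65,.1,0])
for uv in [(172,160),(255,212)]:
    w=ray("side",full("side",uv),.1);c,s=np.cos(u[2]),np.sin(u[2]);d=w[:2]-u[:2];print("bar end",w.round(4),"unit",(c*d[0]+s*d[1]).round(4),(-s*d[0]+c*d[1]).round(4))
x,y,z=.055,.065,.012
sc=fit({"side":[((x,-y,z),(558,483)),((-x,-y,z),(472,578)),((-x,y,z),(300,488))],
 "scene":[((-x,-y,z),(65,240)),((x,-y,z),(133,313)),((x,y,z),(275,248))]},[.6,-.1,0])
L=[(-.15,-.018,.1),(-.15,-.018,.085),(-.036,.006,.085),(-.025,-.018,.1)]
for n in off: print(n,((proj(n,W(sc,L))-np.array(off[n])+.375)*4).round().tolist())
print("grip",W(sc,[(-.084,-.018,.085)]))
np.savez("fit.npz",u=u,sc=sc)
E
python3 m.py
```

```text
[0.639  0.0039] 1.33
[[-0.7, -1.1], [0.7, -0.3], [0.6, -0.6], [0.3, 0.9], [-0.1, -0.2], [2.6, -1.2], [0.5, 0.3], [-0.7, -0.9], [-1.0, -0.1]]
bar end [0.5337 0.0458 0.1   ] unit -0.1043 0.0443
bar end [ 0.5406 -0.0436  0.1   ] unit -0.0995 -0.0452
[ 0.5256 -0.2463] 15.01
[[1.8, -2.0], [0.5, 0.3], [-1.2, -0.7], [-1.7, -1.2], [-0.4, -0.5], [1.0, -0.4]]
side [[315.0, 530.0], [315.0, 550.0], [397.0, 418.0], [443.0, 405.0]]
scene [[43.0, 65.0], [45.0, 80.0], [145.0, 138.0], [123.0, 139.0]]
grip [[ 0.44909872 -0.2854502   0.085     ]]
```

```bash
cat >> h.py <<'E'
def R(rpy):
    from scipy.spatial.transform import Rotation
    return Rotation.from_euler("xyz",rpy,degrees=True)
def go(x,y,z,yaw):
    s=state();r=R(s["tool_rot"]);d=r.inv().apply(np.array([x,y,z])-s["tcp_pos"])
    t=((s["tool_rot"][2]-yaw+180)%360-180)
    print("t",round(s["t"],2),"at",s["tcp_pos"].round(4),s["tool_rot"].round(1),"F",s["ft_force"].round(1),"w",round(s["width"]*92,1),"-> units",(d/.2).round(3),"roll",round(t/180,4))
E
python3 -c "
from h import *
go(.5,0,.27,91.3)"
```

```text
t 0.1 at [0.1701 0.6269 0.2307] [-179.9    0.   164.8] F [ 0.5  0.1 -0.1] w 92.3 -> units [-2.413 -2.594 -0.192] roll 0.4085
```

Emit:
send_rows --pt "-0.1 -0.1 0" --pt "-0.2 -0.2 0" --pt "-0.3 -0.3 -0.05" --pt "-0.45 -0.45 -0.1" --pt "-0.6 -0.6 -0.1" --pt "-0.75 -0.75 -0.15" --pt "-0.9 -0.9 -0.15" --pt "-0.97 -0.97 -0.2" --pt "-1 -1 -0.2" --roll '[0.02, 0.04, 0.06, 0.09, 0.12, 0.15, 0.18, 0.2, 0.2]' --claw 0.5

```text
t: 0.85
tcp_pos: [0.3137, 0.3784, 0.273]
tool_rot: [179.9, 0.0, 128.3]
ft_force: [1.0, 0.6, 0.4]
width: 0.504
grasp_force: 0.0
```

```bash
python3 -c "
from h import *
go(.5,0,.27,91.3)"
```

```text
t 0.85 at [0.3137 0.3784 0.273 ] [179.9   0.  128.3] F [1.  0.6 0.4] w 46.4 -> units [-2.062 -0.443  0.015] roll 0.2058
```

Emit:
send_rows --pt "-0.1 -0.03 0" --pt "-0.25 -0.06 0" --pt "-0.4 -0.1 0" --pt "-0.55 -0.12 0" --pt "-0.7 -0.15 0" --pt "-0.85 -0.18 0" --pt "-0.95 -0.2 0" --pt "-1 -0.22 0" --roll '[0.02, 0.05, 0.08, 0.11, 0.14, 0.17, 0.2, 0.206]'

```text
t: 1.52
tcp_pos: [0.4029, 0.1969, 0.2714]
tool_rot: [180.0, 0.0, 91.5]
ft_force: [0.2, 0.7, 1.2]
width: 0.501
grasp_force: 0.0
```

```bash
python3 -c "
from h import *
go(.5,0,.27,91.3)"
```

```text
t 1.52 at [0.4029 0.1969 0.2714] [180.    0.   91.5] F [0.2 0.7 1.2] w 46.1 -> units [-0.997  0.46   0.008] roll 0.0011
```

Emit:
send_rows --pt "-0.1 0.05 0" --pt "-0.25 0.12 0" --pt "-0.4 0.2 0" --pt "-0.55 0.27 0" --pt "-0.7 0.34 0" --pt "-0.85 0.4 0" --pt "-0.95 0.45 0" --pt "-0.99 0.46 0" --pt "-0.99 0.46 0" --roll '[0, 0, 0, 0, 0, 0, 0, 0, 0]'

```text
t: 2.27
tcp_pos: [0.5002, 0.0027, 0.2712]
tool_rot: [-180.0, 0.0, 91.7]
ft_force: [0.4, 0.1, -0.2]
width: 0.504
grasp_force: 0.0
```

```bash
cat > w.py <<'E'
import sys
from h import *
f=np.load("fit.npz");ci=camera_info("wrist");E=np.array(ci["extrinsics"]);print("cam",(-E[:3,:3].T@E[:3,3]).round(3),E[2,:3].round(2))
np.save("pics/"+sys.argv[1]+".npy",E)
cv2.imwrite("pics/"+sys.argv[1]+".png",cv2.cvtColor(get_image("wrist"),cv2.COLOR_RGB2BGR))
pr=lambda p,L:proj("wrist",W(p,L)).round().tolist()
print("unit bar ends, front top corners",pr(f["u"],[(-.102,.045,.1),(-.102,-.045,.1),(0,.1,.135),(0,-.1,.135)]))
print("scanner hinge,pad,handle end",pr(f["sc"],[(-.036,.006,.085),(-.084,.03,.085),(-.15,-.018,.1)]))
go(.537,.001,.2,91.3)
E
python3 w.py w1
```

```text
cam [0.498 0.07  0.423] [ 0.01 -0.24 -0.97]
unit bar ends, front top corners [[325.0, 150.0], [321.0, 249.0], [466.0, 83.0], [438.0, 322.0]]
scanner hinge,pad,handle end [[264.0, 417.0], [216.0, 408.0], [171.0, 458.0]]
t 2.32 at [0.4997 0.0043 0.2711] [-179.9   -0.    91.8] F [0.6 0.6 0.5] w 45.8 -> units [-0.023  0.186  0.355] roll 0.0029
```

View pics/w1.png

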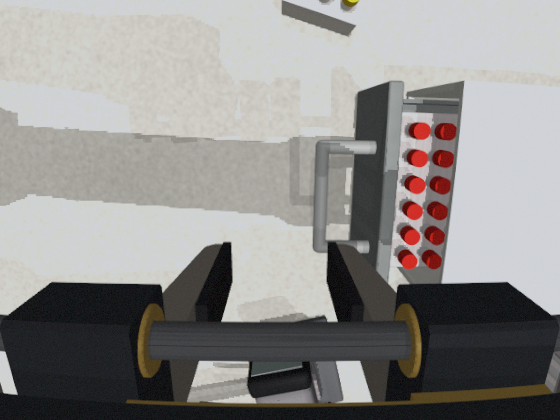

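Emit:
send_rows --pt "-0.01 0.05 0" --pt "-0.015 0.12 0.05" --pt "-0.015 0.18 0.1" --pt "-0.015 0.18 0.2" --pt "-0.015 0.18 0.3" --pt "-0.015 0.18 0.4" --pt "-0.015 0.18 0.4" --pt "-0.015 0.18 0.4" --roll '[0, 0, 0, 0, 0, 0, 0, 0]' --claw 0.62

```text
t: 2.98
tcp_pos: [0.5357, 0.0031, 0.1909]
tool_rot: [-179.9, 0.0, 91.9]
ft_force: [0.1, -0.6, 0.4]
width: 0.382
grasp_force: 0.0
```

```bash
python3 -c "
from h import *
go(.536,.001,.099,91.3)"
```

```text
t 2.98 at [0.5357 0.0031 0.1909] [-179.9    0.    91.9] F [ 0.1 -0.6  0.4] w 35.2 -> units [-0.01   0.002  0.46 ] roll 0.0033
```

Emit:
send_rows --pt "-0.01 0 0.07" --pt "-0.01 0 0.14" --pt "-0.01 0 0.21" --pt "-0.01 0 0.28" --pt "-0.01 0 0.35" --pt "-0.01 0 0.41" --pt "-0.01 0 0.45" --pt "-0.01 0 0.46" --pt "-0.01 0 0.46" --roll '[0.003, 0.003, 0.003, 0.003, 0.003, 0.003, 0.003, 0.003, 0.003]'

```text
t: 3.73
tcp_pos: [0.5362, -0.0002, 0.0997]
tool_rot: [-180.0, -0.0, 91.2]
ft_force: [-1.0, -0.0, 0.5]
width: 0.385
grasp_force: 0.0
```

Emit:
send_rows --pt "0 0 0" --pt "0 0 0" --pt "0 0 0" --pt "0 0 0" --pt "0 0 0" --pt "0 0 0" --roll '[0, 0, 0, 0, 0, 0]' --claw 1 --grip_force 20

```text
t: 4.23
tcp_pos: [0.5365, -0.0004, 0.1001]
tool_rot: [179.9, -0.0, 91.2]
ft_force: [0.4, 0.1, 4.5]
width: 0.126
grasp_force: 20.0
```

Emit:
send_rows --pt "0 -0.02 0" --pt "0 -0.05 0" --pt "0 -0.08 0" --pt "0 -0.12 0" --pt "0 -0.16 0" --pt "0 -0.2 0" --pt "0 -0.24 0" --pt "0 -0.28 0" --pt "0 -0.32 0" --pt "0 -0.36 0" --pt "0 -0.38 0" --pt "0 -0.4 0" --pt "0 -0.4 0" --roll '[0, 0, 0, 0, 0, 0, 0, 0, 0, 0, 0, 0, 0]'

```text
t: 5.32
tcp_pos: [0.4547, -0.002, 0.1]
tool_rot: [-180.0, -0.1, 91.2]
ft_force: [-0.9, -0.3, 8.6]
width: 0.121
grasp_force: 20.0
```

Emit:
send_rows --pt "0 -0.02 0" --pt "0 -0.04 0" --pt "0 -0.06 0" --pt "0 -0.08 0" --pt "0 -0.1 0" --pt "0 -0.1 0" --roll '[0, 0, 0, 0, 0, 0]'

```text
t: 5.82
tcp_pos: [0.4423, -0.0023, 0.1003]
tool_rot: [179.1, 0.1, 91.2]
ft_force: [21.0, 0.7, -20.9]
width: 0.123
grasp_force: 20.0
```

Emit:
send_rows --pt "0 0.015 0" --pt "0 0.025 0" --pt "0 0.025 0" --roll '[0, 0, 0]'

```text
t: 6.07
tcp_pos: [0.4425, -0.0023, 0.1001]
tool_rot: [179.8, -0.0, 91.2]
ft_force: [5.4, 0.5, 3.4]
width: 0.123
grasp_force: 20.0
```

Emit:
send_rows --pt "0 0 0" --pt "0 0 0" --pt "0 0 0" --pt "0 0 0" --pt "0 0 0" --roll '[0, 0, 0, 0, 0]' --claw 0.6

```text
t: 6.48
tcp_pos: [0.4401, -0.0025, 0.0992]
tool_rot: [-179.9, 0.0, 91.2]
ft_force: [0.3, -0.4, 0.3]
width: 0.402
grasp_force: 0.0
```

Emit:
send_rows --pt "0 0 -0.08" --pt "0 0 -0.16" --pt "0 0 -0.26" --pt "0 0 -0.4" --pt "0 0 -0.55" --pt "0 0 -0.7" --pt "0 0 -0.85" --pt "0 0 -0.9" --pt "0 0 -0.9" --roll '[0, 0, 0, 0, 0, 0, 0, 0, 0]'

```text
t: 7.23
tcp_pos: [0.4422, -0.0023, 0.2816]
tool_rot: [179.7, -0.1, 91.2]
ft_force: [0.2, -0.2, -0.0]
width: 0.401
grasp_force: 0.0
```

```bash
python3 -c "
from h import *
go(.449,-.21,.28,15)
go(.449,-.21,.28,60)"
```

```text
t 7.23 at [ 0.4422 -0.0023  0.2816] [ 1.797e+02 -1.000e-01  9.120e+01] F [ 0.2 -0.2 -0. ] w 36.9 -> units [-1.039  0.012  0.006] roll 0.4235
t 7.23 at [ 0.4422 -0.0023  0.2816] [ 1.797e+02 -1.000e-01  9.120e+01] F [ 0.2 -0.2 -0. ] w 36.9 -> units [-1.039  0.012  0.006] roll 0.1735
```

Emit:
send_rows --pt "-0.08 -0.02 0" --pt "-0.2 -0.05 0" --pt "-0.32 -0.08 0" --pt "-0.45 -0.1 0" --pt "-0.58 -0.13 0" --pt "-0.7 -0.16 0" --pt "-0.82 -0.19 0" --pt "-0.9 -0.2 0" --pt "-0.9 -0.2 0" --roll '[0.03, 0.06, 0.09, 0.12, 0.15, 0.18, 0.21, 0.24, 0.25]' --claw 0

```text
t: 7.98
tcp_pos: [0.4029, -0.1862, 0.2779]
tool_rot: [-179.9, 0.2, 45.6]
ft_force: [0.9, 0.5, 0.0]
width: 0.999
grasp_force: 0.0
```

```bash
python3 -c "
from h import *
go(.364,-.301,.28,15)"
```

```text
t 7.98 at [ 0.4029 -0.1862  0.2779] [-179.9    0.2   45.6] F [0.9 0.5 0. ] w 91.9 -> units [-0.546  0.262 -0.009] roll 0.1703
```

Emit:
send_rows --pt "-0.1 0.05 0" --pt "-0.2 0.1 0" --pt "-0.3 0.15 0" --pt "-0.4 0.2 0" --pt "-0.5 0.24 0" --pt "-0.55 0.26 0" --pt "-0.55 0.26 0" --pt "-0.55 0.26 0" --roll '[0.03, 0.06, 0.09, 0.12, 0.15, 0.17, 0.17, 0.17]'

```text
t: 8.65
tcp_pos: [0.3654, -0.2982, 0.2781]
tool_rot: [-179.9, 0.2, 15.6]
ft_force: [0.2, -0.6, -0.2]
width: 0.998
grasp_force: 0.0
```

```bash
python3 w.py w2; python3 -c "
from h import *
f=np.load('fit.npz')['sc']
print(proj('wrist',W(f,[(-.15,-.032,.1),(-.15,-.004,.1),(-.025,-.032,.1),(.0,.0625,.115)])).round().tolist())"
```

```text
cam [ 0.43 -0.28  0.43] [-0.24 -0.06 -0.97]
unit bar ends, front top corners [[-30.0, -77.0], [48.0, -74.0], [18.0, -94.0], [126.0, -195.0]]
scanner hinge,pad,handle end [[265.0, 42.0], [238.0, 98.0], [291.0, 174.0]]
t 8.7 at [ 0.3659 -0.2976  0.2783] [-1.799e+02  1.000e-01  1.570e+01] F [1.  0.3 0.2] w 91.9 -> units [ 1.229 -1.205  0.391] roll -0.4199
[[307.0, 174.0], [275.0, 174.0], [310.0, 25.0], [192.0, -13.0]]
```

View pics/w2.png

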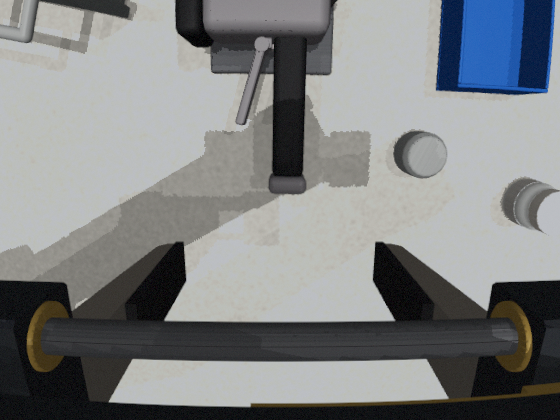

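```bash
python3 -c "
from h import *
go(.4446,-.2763,.18,15)"
```

```text
t 8.7 at [ 0.3659 -0.2976  0.2783] [-1.799e+02  1.000e-01  1.570e+01] F [1.  0.3 0.2] w 91.9 -> units [0.409 0.005 0.491] roll 0.004
```

Emit:
send_rows --pt "0.05 0 0" --pt "0.12 0 0.05" --pt "0.2 0 0.12" --pt "0.28 0 0.2" --pt "0.35 0 0.3" --pt "0.4 0 0.4" --pt "0.41 0.005 0.48" --pt "0.41 0.005 0.49" --pt "0.41 0.005 0.49" --roll '[0.004, 0.004, 0.004, 0.004, 0.004, 0.004, 0.004, 0.004, 0.004]'

```text
t: 9.45
tcp_pos: [0.4456, -0.2763, 0.1805]
tool_rot: [-179.9, 0.1, 15.0]
ft_force: [0.9, 0.1, -0.1]
width: 1.002
grasp_force: 0.0
```

```bash
python3 -c "
from h import *
go(.4446,-.2763,.084,15)"; python3 w.py w3
```

```text
t 9.45 at [ 0.4456 -0.2763  0.1805] [-1.799e+02  1.000e-01  1.500e+01] F [ 0.9  0.1 -0.1] w 92.2 -> units [-0.004 -0.001  0.483] roll -0.0001
cam [ 0.51  -0.259  0.332] [-0.24 -0.06 -0.97]
unit bar ends, front top corners [[-112.0, -2.0], [-36.0, -2.0], [180.0, 131.0], [54.0, -172.0]]
scanner hinge,pad,handle end [[256.0, 145.0], [222.0, 216.0], [292.0, 314.0]]
t 9.5 at [ 0.4458 -0.277   0.1815] [-180.     0.    14.9] F [ 0.5 -0.1  0.2] w 92.0 -> units [ 0.799 -1.226 -0.092] roll -0.4242
```

View pics/w3.png

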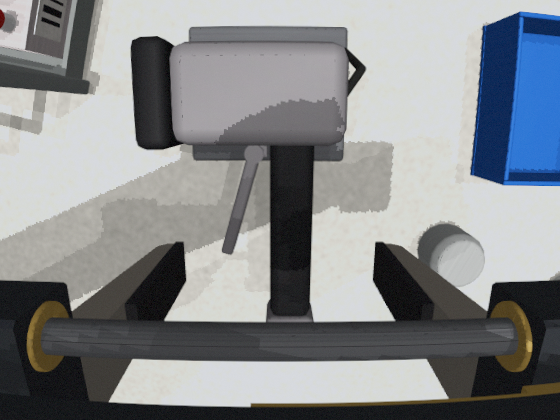

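Emit:
send_rows --pt "0 0 0.06" --pt "0 0 0.12" --pt "0 0 0.19" --pt "0 0 0.26" --pt "0 0 0.33" --pt "0 0 0.4" --pt "0 0 0.45" --pt "0 0 0.48" --pt "0 0 0.48" --roll '[0, 0, 0, 0, 0, 0, 0, 0, 0]'

```text
t: 10.25
tcp_pos: [0.4448, -0.2773, 0.0844]
tool_rot: [-179.9, 0.1, 14.9]
ft_force: [0.0, -0.3, 0.5]
width: 0.997
grasp_force: 0.0
```

Emit:
send_rows --pt "0 0 0" --pt "0 0 0" --pt "0 0 0" --pt "0 0 0" --pt "0 0 0" --pt "0 0 0" --pt "0 0 0" --pt "0 0 0" --roll '[0, 0, 0, 0, 0, 0, 0, 0]' --claw 1 --grip_force 25

```text
t: 10.92
tcp_pos: [0.4442, -0.2775, 0.0852]
tool_rot: [-180.0, 0.1, 14.9]
ft_force: [-2.8, 1.9, -3.9]
width: 0.449
grasp_force: 25.0
```

Emit:
send_rows --pt "0 0 0" --pt "0 0 0" --pt "0 0 0" --pt "0 0 0" --pt "0 0 0" --roll '[0, 0, 0, 0, 0]'

```text
t: 11.33
tcp_pos: [0.4442, -0.2775, 0.0852]
tool_rot: [-179.9, 0.1, 14.9]
ft_force: [-5.4, 0.1, -1.1]
width: 0.449
grasp_force: 25.0
```

Emit:
send_rows --pt "0 0 0" --pt "0 0 0" --pt "0 0 0" --pt "0 0 0" --pt "0 0 0" --pt "0 0 0" --pt "0 0 0" --pt "0 0 0" --roll '[0, 0, 0, 0, 0, 0, 0, 0]' --claw 0

```text
t: 12.0
tcp_pos: [0.446, -0.2786, 0.086]
tool_rot: [179.9, -0.1, 14.9]
ft_force: [0.2, -0.4, 0.9]
width: 0.995
grasp_force: 0.0
```

Emit:
send_rows --pt "0 0 -0.06" --pt "0 0 -0.13" --pt "0 0 -0.22" --pt "0 0 -0.32" --pt "0 0 -0.45" --pt "0 0 -0.6" --pt "0 0 -0.75" --pt "0 0 -0.8" --pt "0 0 -0.8" --pt "0 0 -0.8" --roll '[0, 0, 0, 0, 0, 0, 0, 0, 0, 0]'

```text
t: 12.83
tcp_pos: [0.4456, -0.2773, 0.246]
tool_rot: [-180.0, -0.1, 14.9]
ft_force: [0.6, 0.9, 0.5]
width: 1.001
grasp_force: 0.0
```

Run:
```python
from workcell import *
import cv2
cv2.imwrite("pics/side9.png",cv2.cvtColor(get_image("side"),cv2.COLOR_RGB2BGR))
```

```text
(no output)
```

View pics/side9.png

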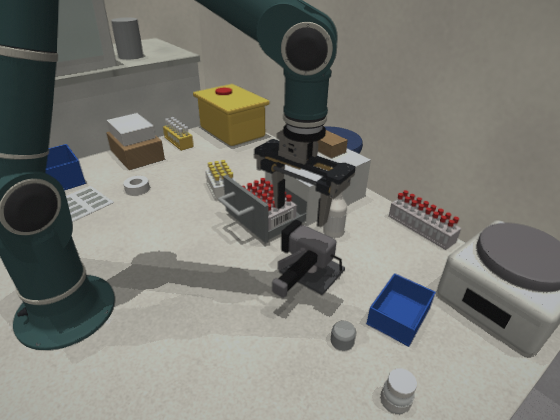

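The picture shows the drawer still out, with its handle around (238,205). The trigger has sprung free at about (285,262), the bystanders haven't moved and the gripper is clear of everything.

```bash
python3 -c "
from workcell import *
print(finish_job())"
```

```text
the job is handed in; nothing more can be done
None
```

I pulled the drawer out to its stop, squeezed the trigger fully in and held it for at least 0.4 s. I then let it spring back and handed the job in at about 13 s, with the drawer out and the loose items in place; the hand-in returned no verdict.

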